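# Press and slide the blank carrier under the hold-down spring

### The arm

A 7-joint arm with a two-finger parallel gripper is mounted at the origin on the work surface. World frame = base frame: x ahead of the robot, y to its left, z up, the work surface at z = 0. Lengths are in m, angles in rad, forces in N, time in s.
With the tool pointing down it reaches from about 0.4 to 0.9 m from the base axis. Payload 5.6 kg.
Tool frame: the origin (TCP) lies midway between the tips of the shut fingers; the grasp point (between the pads) lies 19 mm behind it; y points along the fingers, x is the direction in which the jaws open and shut, and the axes are right-handed (so a half turn about y gives the same grasp; the last joint's range is limited). The gripper opens to 92 mm and grips with 3 to 60 N. Pads are 20 mm wide; open, the fingers measure 128 mm over their backs; the gripper's body (75 mm by 189 mm) begins 69 mm behind the grasp point.
Start: joints at [1.294, 0.468, -0.012, 1.603, 0.006, 1.071, -0.056], TCP at [0.151, -0.632, 0.215] pointing down, gripper open.
Joint ranges: [-2.53, 2.53], [-0.31, 2.02], [-1.57, 1.55], [0.28, 2.44], [-1.29, 4.43], [0.15, 1.84], [-2.92, 2.92]. Speed limits (rad/s): [2.57, 2.57, 3.14, 3.14, 3.14, 3.14, 3.14].

### API

Orientations are given as a rotation vector (axis times angle).
In Python, from cell import manip gives the robot as it stands. The module is installed in compiled form; this text tells all that it offers.
- The arm moves only by the tool arm_command, never from a script. Its argument "increments" is a list of rows, each an object with "delta_pos": the shift along the world's x, y, z in mm, a list of three; "yaw": the turn about the world's z in degrees. In form: [{"delta_pos": [dx, dy, dz], "yaw": yaw}, ...]. A call has 1 to 8 rows; each row is the pose to reach, as a shift and turn from the pose measured when the call began; what a row does not reach only later rows make up. A row lasts 1/8 s, in which the tool goes at most 62.5 mm and 10.7 degrees, less where a joint would pass 70% of its speed; a pose out of reach is approached as far as the arm can. A call with a gripper value outside its range is refused whole. "hand" is the closure, from -1 (fully open) to 1 (shut), set as the call begins (left out, the last holds). The fingers move at their own pace and stop on an object; "grip_force" is the grip in N (left out, the last holds). Time passes only in rows, so rows that repeat a pose let the fingers close. It gives the time, the measured TCP pose, the force and the opening at its end, in the units of the state.
- manip.observe(): the state, without advancing time (a new reading comes with each control period).
- manip.grab_frame(name): name is "side" or "top"; returns a dict with "image" (384x512x3 uint8, red, green, blue), "K" (3x3 intrinsics, pixels), "R" (3x3) and "t" (3): a world point X has camera coordinates R X + t. Camera axes: x right, y down, z forward; pixel columns grow to the right and rows downward; lengths in m; the calibration is good to about 2 mm. A picture is of the moment at which its call begins. There is no depth.
- manip.close_job(): hands the job in, once; it reports no verdict.
Trained networks look in a picture, given as the dict that the camera call returned (one of the last four; its "shot" number tells which), for a name from the list of things; names that differ only in an ending like _2 or _b are one class to them, and where a whole thing is asked for, a point or a joint stands for the part that bears it (a point fixed in the world has none). Each returns a list of dicts, best first, with "conf" (0 to 1); they miss things now and then, are a little off and sometimes report something else, mostly with a low value. They report only what shows in the picture. A call takes as long as a camera call.
- manip.recognise(label, picture): "location" ([x, y, z] in m, in the coordinates of the camera as it stood for that picture, good to about 4 mm: the middle of the surface that is visible of it).
The state is a dict: "time": time; "joints": joint angles; "dq": joint speeds; "tau": joint torques, N m; "position": TCP position; "ee_rot": TCP orientation; "wrist_force": force on the tool from outside, world axes, zero at the start; "torque": the same for the moment, N m; "opening": finger opening in m.
Only numpy, scipy, OpenCV 4.12 (cv2) and the standard library are available. Lean on these libraries where they do the work, as an engineer would, in place of code of your own. Each camera call takes 0.05 s, during which the arm holds its last target.

### The job

Load the marking fixture with your fingertips: press the flat metal carrier's rear pad firmly down until the sprung step it rides on bottoms out, and keep pressing as you slide it under the bridge and the leaf spring, until it is fully home against the end stop and the step springs up behind it; then let go. Do not pinch or lift the carrier, and leave the other things on the bench where they are.

Things in the scene. Friction and masses are not known exactly. Their poses are not given: they have to be found in the camera images.
- fixture: Marking fixture, fixed to the bench: an open trough 290 mm long (its x), 100 wide, wooden side walls 18.5 thick, 63 apart, tops 32 above the bench. Origin under its middle on the bench, z up. The carrier is loaded towards +x. Back wall at x -145 to -139 (32 high), sprung step at x -137 to -41, then a fixed oiled steel bed, top 20 above the bench, up to the stop at x 123
- carrier: Loose flat aluminium plate in the trough, 160 mm long (x, same way as the fixture's), 60 wide, 14 thick, 210 to 420 g; a finger ring set flush in its top. Origin under its centre. Start: fixture x -57 to -53, underside 27 above the bench on the raised step, so the bridge blocks it. Pressed down: underside 20.5, top 34.5, and it fits under. Home: fixture x 43, underside 20, so it slides 96 to 100
- pad (a point): middle of the pad to press on: the carrier's flat top at its tail (carrier x -80 to -44 mm, this point at x -62, 60 wide), behind the rib. The pad and the rib never go under the bridge: at home the rib is 22 mm short of it
- rib (a point): middle of the rear face of the carrier's cross rib, halfway up (carrier x -44 mm); the rib is 8 mm thick (to x -36), 50 wide (y) and stands 7 above the plate's top. Its rear face takes the fingertip's forward push
- nose (a point): middle of the carrier's front upper edge (carrier x 80 mm, 14 above its underside); at the start 4 to 10 mm short of the bridge bar
- stop (a point): middle of the end stop's face, 34 mm above the bench (fixture x 123 mm). The stop is a dark steel block across the trough, top 40 above the bench. The carrier is home when its nose is here, against it
- bridge (a point): middle of the lower rear edge of the bridge, a fixed dark steel bar across the trough (fixture x 29 to 43 mm); its underside, and this point, 36 mm above the bench, its top 48
- step (a joint): how far the sprung step (steel plate 96 x 58 mm in the trough floor, under the carrier) is pressed down: 0 raised, 0.0065 m bottomed. Its springs push up with about 8 N raised, 12 N bottomed. Once the carrier's tail is past its front edge (the last 4 mm before home) and nothing else weighs on it, it springs back to 0 behind the carrier
- leaf (a joint): angle (rad) of the forked leaf spring, two steel strips 12 mm wide, 36 apart, hinged at the bridge and slanting down towards fixture +x to x 92 mm, with upturned toes: 0 hanging, tips 29 mm above the bench; about 0.1 when lying on the carrier, pressing with about 6.5 N. The carrier's front edge lifts it. With a 15 N press the slide takes a push of about 5 to 15 N
- band: Bystander: a plain brass finger ring lying flat, 22 mm across, 5 mm high; origin under its centre
- bangle: Bystander: a brass bangle lying flat, 66 mm across, 6 mm high; origin under its centre
- punch: Bystander: a steel doming punch standing on its 24 mm foot, 66 mm tall; origin under its centre
- hammer: Bystander: a small hammer lying down, 220 mm long
- graver: Bystander: a graver (wooden handle, steel shank) lying down, 160 mm long
- jar: Bystander: an amber glass jar with a black lid, 56 mm across, 60 mm tall; origin under its centre
- pliers: Bystander: pliers lying flat, about 165 mm long, 10 mm high

How it is judged:
On the way, in this order (a step that is already met when the one before it is completed fails the run):
1. the carrier is pressed right down by the fingers before its front end goes under the bridge (value of joint step above 0.005 m and x of nose in the frame of fixture below 0.034 m and contact force between the fingers and carrier above 3 N), for 0.05 s.
2. still pressed down, the carrier slides on under the leaf spring and lifts it (value of joint step above 0.004 m and value of joint leaf above 0.05 rad and contact force between the fingers and carrier above 3 N), for 0.1 s.
3. the carrier is home against the end stop and the step has sprung up behind it (x of carrier in the frame of fixture above 0.0395 m and z of carrier in the frame of fixture below 0.0222 m and angle between carrier's own z axis and vertical below 0.03 rad and value of joint step below 0.002 m and value of joint leaf above 0.06 rad), for 0.2 s.
At the end, for the whole second after the job is handed in: The carrier lies flat on the bed (within 2.2 mm of it, under 0.03 rad tilt) within 3.5 mm of the end stop, the leaf spring rests on it, the step is up behind it (within 2 mm of the top), all at rest (all of step 3 and linear speed of carrier below 0.01 m/s); the robot touches nothing.
It fails at once if the carrier is lifted (more than 9 mm above where it starts) or tipped more than 0.2 rad (z of carrier in the frame of fixture above 0.036 m or angle between carrier's own z axis and vertical above 0.2 rad).
It fails at once if a bystander is moved by more than 20 mm (distance of any of band, bangle, punch, hammer, graver, jar, pliers from where it was at the start of the episode above 0.02 m).
It also fails if it takes over 45 s, if anything falls off the work surface, if the arm or the gripper's body presses on something with over 40 N, if the wrist force passes 120 N, or if a joint passes its speed limit or range.

## Working session

There is one attempt and no reset: what is moved stays moved. The work goes in short steps, Python scripts to look and compute and a tool call to move; the robot and the scene stay as the last step left them, time stands still between calls to the robot, and variables do not carry over. Pictures are saved under pics/ and viewed, and the job is handed in when it is done.

Besides the shell and the picture viewer there is one more tool, called after "Emit:" as name([rows], argument=value, ...), one row to a line, values as JSON. arm_command: Moves the arm, as the interface text tells. Its arguments: {"type":"object","properties":{"increments":{"type":"array","items":{"type":"object","properties":{"delta_pos":{"type":"array","items":{"type":"number"}},"yaw":{"type":"number"}}}},"hand":{"type":"number"},"grip_force":{"type":"number"}},"required":["increments"]}

```bash
mkdir -p pics; python3 - <<'E'
from cell import manip
import cv2,numpy as np
s=manip.observe()
for k in s: print(k,s[k])
for n in ["side","top"]:
    f=manip.grab_frame(n)
    cv2.imwrite(f"pics/{n}0.png",f["image"][:,:,::-1])
    R=np.array(f["R"]);t=np.array(f["t"])
    print(n,"cam",-R.T@t,f["K"])
    for l in ["fixture","carrier","pad","rib","nose","stop","bridge"]:
        for d in manip.recognise(l,f)[:2]:
            print(l,d["conf"],np.round(R.T@(np.array(d["location"])-t),4))
E
```

```text
time 0.0
joints [ 1.29399495  0.4683818  -0.01162933  1.60362094  0.00601794  1.07138484
 -0.05629835]
dq [ 0.00135147 -0.00065271 -0.00028816 -0.00064257 -0.00022003 -0.00112922
 -0.0003318 ]
tau [-3.41219911e-04 -5.20569205e+01 -1.22160738e-02 -2.43746048e+01
 -5.66064706e-02  1.72326691e-02  1.42612776e-04]
position [ 0.15039798 -0.63176335  0.21363847]
ee_rot [-1.30973084  1.03634068 -1.03390821]
wrist_force [-0.33180344 -0.8880895  -0.38435169]
torque [0.03261218 0.06564927 0.01529624]
opening 0.09176800999972771
side cam [ 0.33411038 -1.01609226  0.78543155] [[470.94533139   0.         250.78459351]
 [  0.         470.94533139 190.71814649]
 [  0.           0.           1.        ]]
fixture 0.7 [0.6426 0.0078 0.0285]
carrier 0.62 [0.5559 0.0492 0.0466]
pad 0.87 [0.5563 0.0498 0.0424]
rib 0.9 [0.5539 0.0489 0.0403]
nose 0.71 [0.5629 0.0503 0.0432]
stop 0.68 [0.642  0.0136 0.0276]
bridge 0.89 [0.6414 0.0116 0.0301]
top cam [ 0.45720497 -0.00983968  1.16469608] [[380.77656993   0.         257.56274026]
 [  0.         380.77656993 200.08141892]
 [  0.           0.           1.        ]]
fixture 0.56 [0.6514 0.0333 0.0314]
fixture 0.42 [0.5552 0.0612 0.0408]
carrier 0.63 [0.5588 0.056  0.0355]
pad 0.83 [0.5562 0.058  0.0399]
rib 0.63 [0.5529 0.0567 0.041 ]
nose 0.56 [0.5565 0.062  0.044 ]
stop 0.94 [0.6531 0.0315 0.0314]
bridge 0.7 [0.6521 0.0336 0.0299]
```

View pics/top0.png

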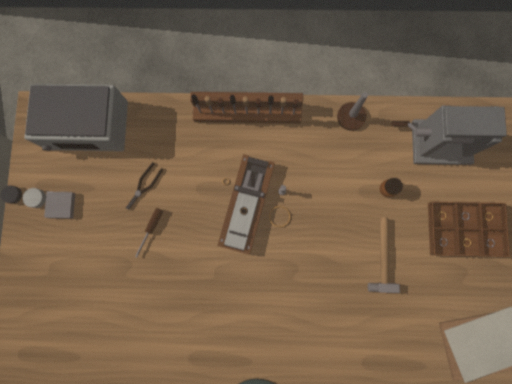

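View pics/side0.png

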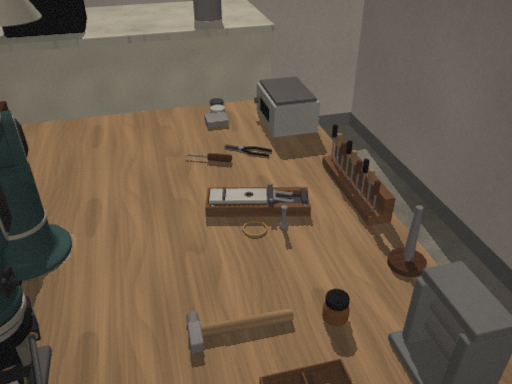

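```bash
python3 - <<'E'
import cv2
a=cv2.imread("pics/top0.png")[145:265,200:300]
cv2.imwrite("pics/topz.png",cv2.resize(a,None,fx=5,fy=5,interpolation=cv2.INTER_CUBIC)[:,:])
a=cv2.imread("pics/side0.png")[170:250,195:325]
cv2.imwrite("pics/sidez.png",cv2.resize(a,None,fx=6,fy=6,interpolation=cv2.INTER_CUBIC))
E
```

```text
(no output)
```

View pics/topz.png

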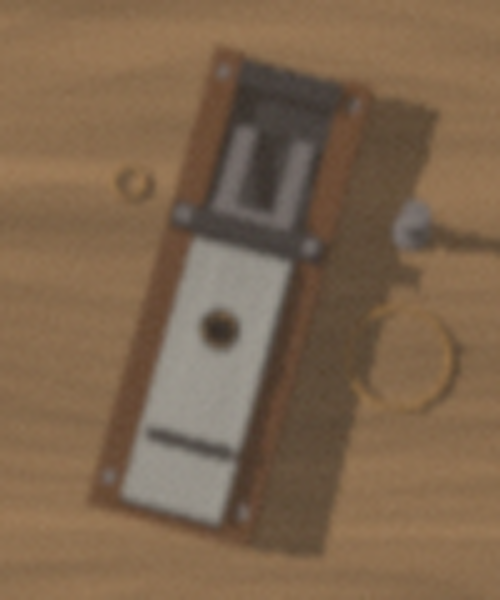

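View pics/sidez.png

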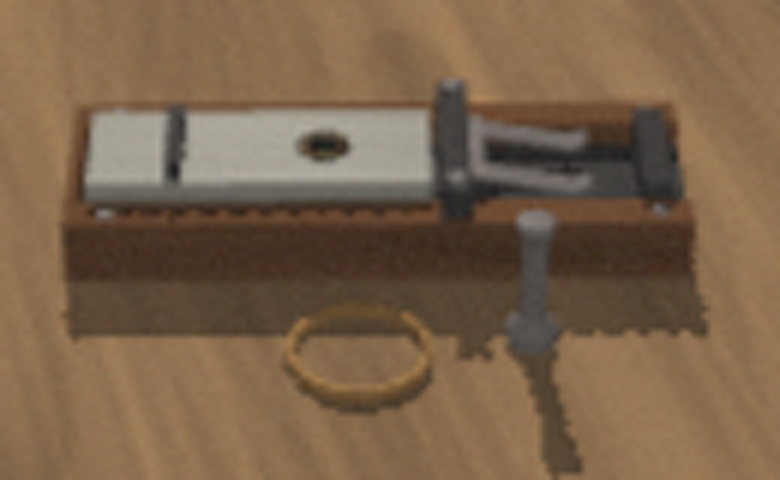

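```bash
cat > geo.py <<'E'
import numpy as np, cv2
from scipy.optimize import least_squares
def fpt(p,P):
    x,y,a=p; c,s=np.cos(a),np.sin(a); P=np.asarray(P,float)
    return np.c_[x+c*P[:,0]-s*P[:,1], y+s*P[:,0]+c*P[:,1], P[:,2]]
def proj(f,X):
    c=X@np.array(f["R"]).T+np.array(f["t"]); q=c@np.array(f["K"]).T
    return q[:,:2]/q[:,2:]
def back(f,uv,z):
    R=np.array(f["R"]);t=np.array(f["t"]);C=-R.T@t
    d=R.T@np.linalg.solve(np.array(f["K"]),[uv[0],uv[1],1]); return C+d*(z-C[2])/d[2]
E
python3 - <<'E'
from cell import manip
from geo import *
ft=manip.grab_frame("top"); fs=manip.grab_frame("side")
z=lambda p,s,o:(np.array(p,float)+.5)/s-.5+np.array(o)
C=np.array([[145,50,32],[145,-50,32],[-145,50,32],[-145,-50,32]])/1000
ut=z([(218,48),(370,90),(88,503),(250,545)],5,(200,145))
us=z([(672,100),(692,212),(82,103),(68,222)],6,(195,170))
print(np.round([back(ft,u,.032) for u in ut],4)); print(np.round([back(fs,u,.032) for u in us],4))
for nm,use in(("t",(1,0)),("s",(0,1)),("both",(1,1))):
    r=least_squares(lambda p:np.r_[use[0]*(proj(ft,fpt(p,C))-ut).ravel(),use[1]*(proj(fs,fpt(p,C))-us).ravel()],[.65,.03,-.2])
    print(nm,r.x,np.degrees(r.x[2]),np.round(r.fun,1))
p=r.x
# carrier rib rear in top view (carrier top z .041, rib top .048); nose etc.
for n,u,h in(("rib mid",(191,443),.048),("taill",(122,498),.041),("tailr",(222,525),.041)):
    w=back(ft,z(u,5,(200,145)),h); c,s=np.cos(p[2]),np.sin(p[2]); d=w[:2]-p[:2]
    print(n,w,"fixture",c*d[0]+s*d[1],-s*d[0]+c*d[1])
for n,X in(("pad -117",[-.117,0,.041]),("rib",[-.099,0,.041]),("home pad",[-.019,0,.034])):
    print(n,fpt(p,[X]))
E
```

```text
[[ 0.7617  0.0575  0.032 ]
 [ 0.7369 -0.0359  0.032 ]
 [ 0.4836  0.1275  0.032 ]
 [ 0.4609  0.031   0.032 ]]
[[ 0.7649  0.0584  0.032 ]
 [ 0.7421 -0.0323  0.032 ]
 [ 0.487   0.1284  0.032 ]
 [ 0.464   0.0322  0.032 ]]
t [ 0.61094816  0.04499322 -0.24214425] -13.873843365167017 [-0.4 -0.6  0.8 -0.9 -0.3  0.5 -0.1  0.9 -0.  -0.  -0.   0.  -0.   0.
 -0.   0. ]
s [ 0.61468461  0.04744955 -0.23754746] -13.610466736289467 [-0.  -0.  -0.  -0.  -0.  -0.  -0.  -0.   0.4 -0.8  1.   0.5 -0.6 -0.2
 -0.8 -0.1]
both [ 0.61271167  0.04548501 -0.24106161] -13.81181261018639 [-0.6 -1.2  0.6 -1.5 -0.4 -0.1 -0.2  0.3  0.1 -0.2  0.5  1.1 -1.1  0.1
 -1.4  0.3]
rib mid [0.51931073 0.06631676 0.048     ] fixture -0.09567350035043148 -0.0020685478805773545
taill [0.48669758 0.10646716 0.041     ] fixture -0.1369288965647006 0.02913505829471601
tailr [0.47213826 0.04730744 0.041     ] fixture -0.1369438173384323 -0.031789869599372904
pad -117 [[0.49909471 0.07341684 0.041     ]]
rib [[0.51657425 0.06911964 0.041     ]]
home pad [[0.59426105 0.05002095 0.034     ]]
```

```bash
python3 - <<'E'
from cell import manip
import numpy as np
from scipy.spatial.transform import Rotation as R
s=manip.observe(); M=R.from_rotvec(s["ee_rot"]).as_matrix(); print(np.round(M,3)); print("jaw dir deg",np.degrees(np.arctan2(M[1,0],M[0,0])), s["joints"])
E
```

```text
[[ 0.232 -0.     0.973]
 [-0.973 -0.     0.232]
 [ 0.    -1.    -0.   ]]
jaw dir deg -76.60728319486128 [ 1.29401061  0.46748647 -0.01162763  1.60273216  0.00602483  1.07140175
 -0.05630408]
```

Emit:
arm_command([
  {"delta_pos": [34, 35, 0], "yaw": 0},
  {"delta_pos": [68, 70, 0], "yaw": -4},
  {"delta_pos": [102, 105, 0], "yaw": -8},
  {"delta_pos": [136, 140, 0], "yaw": -12},
  {"delta_pos": [170, 175, 0], "yaw": -16},
  {"delta_pos": [204, 210, 0], "yaw": -20},
  {"delta_pos": [238, 245, 0], "yaw": -24},
  {"delta_pos": [270, 282, 0], "yaw": -27.2},
], hand=1, grip_force=20)

```text
time: 1.9
position: [0.4217, -0.3492, 0.2149]
ee_rot: [-1.084, 1.385, -1.387]
wrist_force: [1.1, -0.7, -0.3]
opening: 0.0142
```

Emit:
arm_command([
  {"delta_pos": [10, 53, 0], "yaw": 0},
  {"delta_pos": [20, 106, 0], "yaw": 0},
  {"delta_pos": [30, 159, 0], "yaw": 0},
  {"delta_pos": [40, 212, 0], "yaw": 0},
  {"delta_pos": [50, 265, 0], "yaw": 0},
  {"delta_pos": [60, 318, 0], "yaw": 0},
  {"delta_pos": [70, 371, 0], "yaw": 0},
  {"delta_pos": [80, 422, 0], "yaw": 0},
])

```text
time: 2.9
position: [0.502, 0.0745, 0.2153]
ee_rot: [-1.084, 1.385, -1.387]
wrist_force: [0.5, -0.3, 0.5]
opening: 0.0004
```

```bash
python3 - <<'E'
from cell import manip
import numpy as np
from scipy.spatial.transform import Rotation as R
s=manip.observe(); M=R.from_rotvec(s["ee_rot"]).as_matrix(); print(np.round(M,3)); print("jaw dir deg",np.degrees(np.arctan2(M[1,0],M[0,0])), s["joints"],s["position"],s["wrist_force"],s["opening"])
E
```

```text
[[-0.241  0.001  0.971]
 [-0.971 -0.001 -0.241]
 [ 0.    -1.     0.002]]
jaw dir deg -103.9226348878063 [ 0.09462388  0.25432598 -0.35757181  1.92835915  0.10765795  0.97584777
 -2.12654315] [0.50195664 0.07450056 0.21526447] [ 0.45058502 -0.25752609  0.45054931] 0.0004240701941683398
```

Emit:
arm_command([
  {"delta_pos": [0, -1, -40], "yaw": 0},
  {"delta_pos": [0, -2, -80], "yaw": 0},
  {"delta_pos": [0, -2, -120], "yaw": 0},
  {"delta_pos": [0, -2, -155], "yaw": 0},
  {"delta_pos": [0, -2, -155], "yaw": 0},
])

```text
time: 3.52
position: [0.5001, 0.0722, 0.0583]
ee_rot: [-1.088, 1.388, -1.386]
wrist_force: [0.0, 0.1, 0.4]
opening: 0.0002
```

```bash
python3 - <<'E'
from cell import manip
import cv2
from geo import *
s=manip.observe();print(s["position"],s["wrist_force"])
for n,(x,y) in {"top":(200,145),"side":(180,150)}.items():
    f=manip.grab_frame(n); a=f["image"][y:y+120,x:x+150,::-1]
    cv2.imwrite(f"pics/{n}1.png",cv2.resize(a,None,fx=5,fy=5,interpolation=cv2.INTER_CUBIC))
    print((proj(f,np.array([s["position"]]))-[x,y])*5)
E
```

```text
[0.50007133 0.07217628 0.05834441] [0.03295532 0.10016641 0.38110839]
[[176.79214585 473.07853084]]
[[178.70225746 194.61376067]]
```

View pics/top1.png

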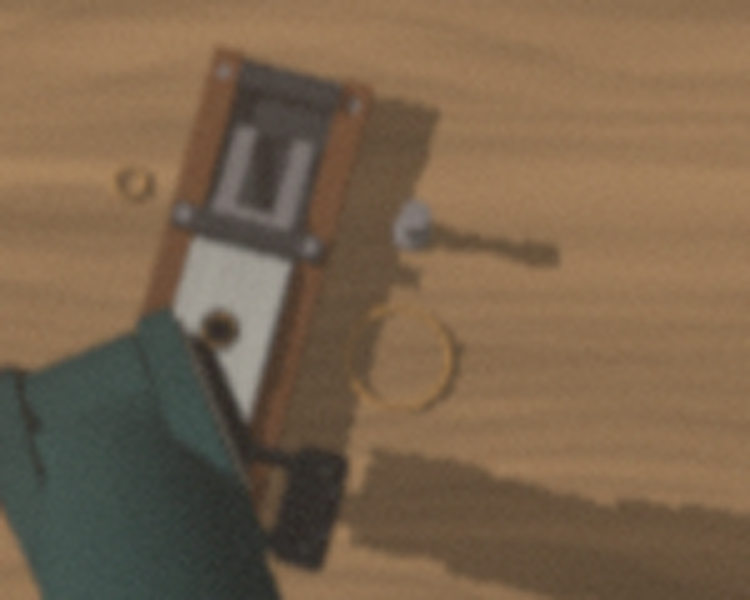

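View pics/side1.png

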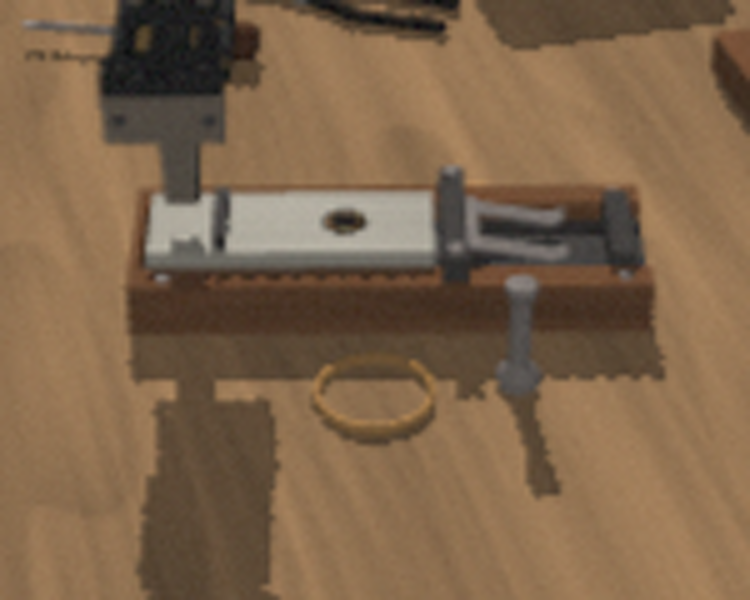

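Emit:
arm_command([
  {"delta_pos": [0, 0, -7], "yaw": 0},
  {"delta_pos": [0, 0, -14], "yaw": 0},
  {"delta_pos": [0, 0, -17], "yaw": 0},
  {"delta_pos": [0, 0, -20], "yaw": 0},
  {"delta_pos": [0, 0, -20], "yaw": 0},
])

```text
time: 4.25
position: [0.5026, 0.0728, 0.0413]
ee_rot: [-1.083, 1.384, -1.387]
wrist_force: [-1.3, -0.4, 5.8]
opening: 0.0005
```

Emit:
arm_command([
  {"delta_pos": [0, 0, -4], "yaw": 0},
  {"delta_pos": [0, 0, -7], "yaw": 0},
  {"delta_pos": [0, 0, -10], "yaw": 0},
  {"delta_pos": [0, 0, -12], "yaw": 0},
  {"delta_pos": [0, 0, -12], "yaw": 0},
])

```text
time: 4.88
position: [0.5028, 0.0728, 0.0344]
ee_rot: [-1.084, 1.382, -1.389]
wrist_force: [-15.7, -2.6, 52.8]
opening: 0.0004
```

Emit:
arm_command([
  {"delta_pos": [0, 0, -2], "yaw": 0},
  {"delta_pos": [0, 0, -2], "yaw": 0},
])

```text
time: 5.12
position: [0.5031, 0.0729, 0.0347]
ee_rot: [-1.084, 1.381, -1.39]
wrist_force: [-7.0, -0.5, 23.3]
opening: 0.0004
```

Emit:
arm_command([
  {"delta_pos": [2.4, -0.6, -2], "yaw": 0},
  {"delta_pos": [4.8, -1.2, -2], "yaw": 0},
  {"delta_pos": [7.3, -1.8, -2], "yaw": 0},
  {"delta_pos": [9.7, -2.4, -2], "yaw": 0},
])

```text
time: 5.62
position: [0.5117, 0.0716, 0.0348]
ee_rot: [-1.086, 1.381, -1.389]
wrist_force: [-9.3, 1.7, 25.1]
opening: 0.0006
```

```bash
cat > look.py <<'E'
import sys
from cell import manip
import cv2
from geo import *
s=manip.observe();print(s["position"],s["wrist_force"])
f=manip.grab_frame("side"); a=f["image"][150:270,180:330,::-1]
cv2.imwrite(f"pics/side{sys.argv[1]}.png",cv2.resize(a,None,fx=5,fy=5,interpolation=cv2.INTER_CUBIC))
E
python3 look.py 2
```

```text
[0.5117013  0.07158154 0.03478915] [-9.34552451  1.66022083 25.06120384]
```

View pics/side2.png

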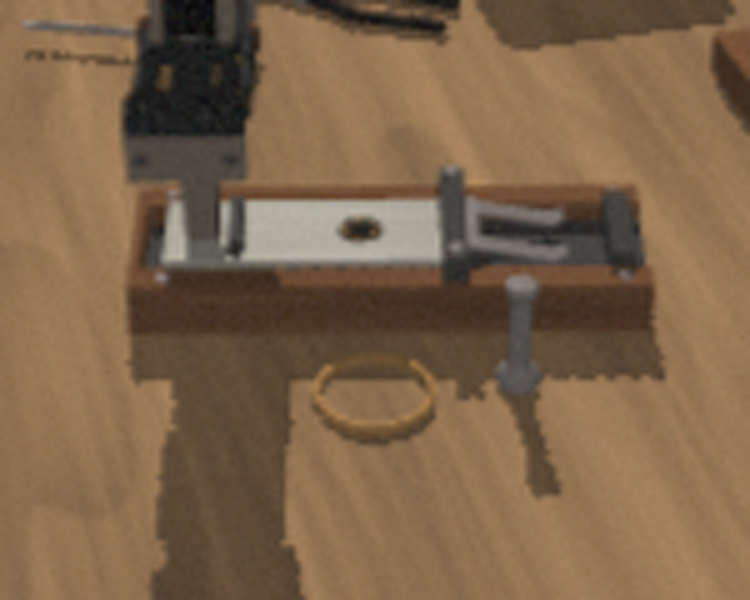

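Emit:
arm_command([
  {"delta_pos": [4.4, -1.2, -2], "yaw": 0},
  {"delta_pos": [8.7, -2.3, -2], "yaw": 0},
  {"delta_pos": [13.1, -3.5, -2], "yaw": 0},
  {"delta_pos": [17.5, -4.6, -2], "yaw": 0},
  {"delta_pos": [21.9, -5.7, -2], "yaw": 0},
  {"delta_pos": [26.2, -6.8, -2], "yaw": 0},
  {"delta_pos": [30.6, -7.9, -2], "yaw": 0},
  {"delta_pos": [35, -9, -2], "yaw": 0},
])

```text
time: 6.68
position: [0.5441, 0.0635, 0.0347]
ee_rot: [-1.092, 1.385, -1.388]
wrist_force: [-18.7, 2.2, 31.9]
opening: 0.0004
```

```bash
python3 look.py 3
```

```text
[0.54405816 0.06349488 0.03471727] [-18.74573667   2.21418902  31.94448871]
```

View pics/side3.png

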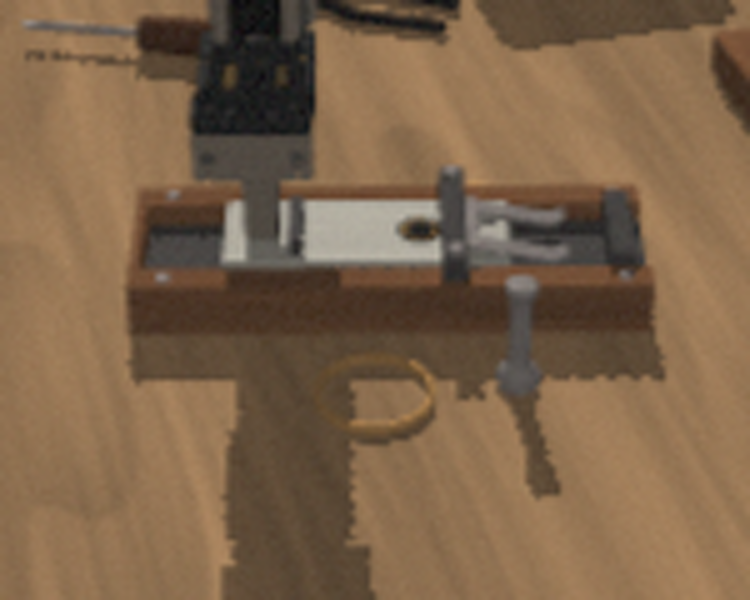

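Emit:
arm_command([
  {"delta_pos": [5.5, -1.4, -1.6], "yaw": 0},
  {"delta_pos": [9.5, -2.4, -1.6], "yaw": 0},
  {"delta_pos": [14, -3.5, -1.6], "yaw": 0},
  {"delta_pos": [18.5, -4.6, -1.6], "yaw": 0},
  {"delta_pos": [23, -5.7, -1.6], "yaw": 0},
  {"delta_pos": [27.5, -6.8, -1.6], "yaw": 0},
  {"delta_pos": [32, -7.9, -1.6], "yaw": 0},
  {"delta_pos": [36, -8.9, -1.6], "yaw": 0},
])

```text
time: 7.72
position: [0.5765, 0.0555, 0.0346]
ee_rot: [-1.1, 1.389, -1.385]
wrist_force: [-13.3, 0.8, 20.9]
opening: 0.0002
```

```bash
python3 look.py 4
```

```text
[0.57649554 0.05545798 0.03462055] [-13.25362319   0.80556703  20.89797964]
```

View pics/side4.png

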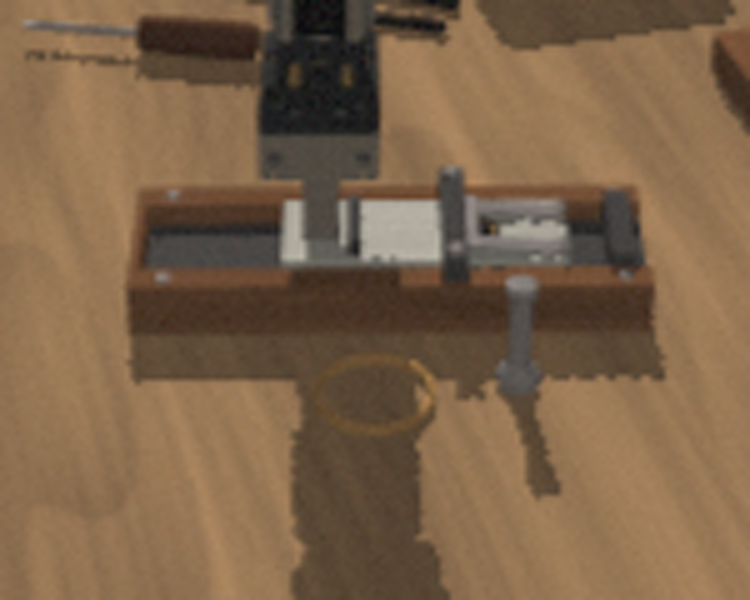

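Emit:
arm_command([
  {"delta_pos": [4.5, -1.1, -1.9], "yaw": 0},
  {"delta_pos": [8, -2, -1.9], "yaw": 0},
  {"delta_pos": [11, -2.7, -1.9], "yaw": 0},
  {"delta_pos": [14, -3.5, -1.9], "yaw": 0},
  {"delta_pos": [17, -4.2, -1.9], "yaw": 0},
  {"delta_pos": [20, -5, -1.9], "yaw": 0},
  {"delta_pos": [22.5, -5.6, -1.9], "yaw": 0},
  {"delta_pos": [24.5, -6.1, -1.9], "yaw": 0},
])

```text
time: 8.78
position: [0.5981, 0.0501, 0.0344]
ee_rot: [-1.106, 1.393, -1.383]
wrist_force: [-13.9, 0.4, 22.3]
opening: 0.0006
```

```bash
python3 look.py 5
```

```text
[0.59806199 0.0500968  0.03439575] [-13.88732272   0.44235309  22.29485382]
```

View pics/side5.png

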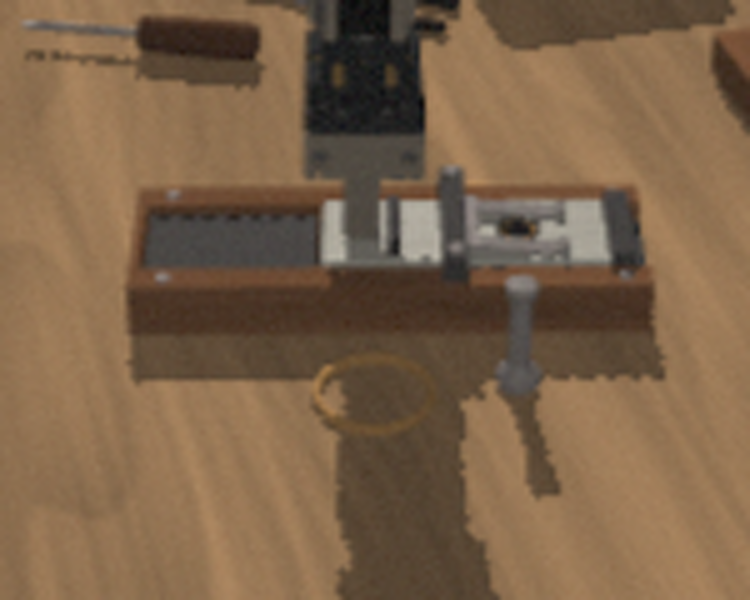

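Emit:
arm_command([
  {"delta_pos": [2.5, -0.6, -1.6], "yaw": 0},
  {"delta_pos": [3.5, -0.9, -1.6], "yaw": 0},
  {"delta_pos": [4, -1, -1.6], "yaw": 0},
])

```text
time: 9.2
position: [0.5983, 0.05, 0.0344]
ee_rot: [-1.113, 1.398, -1.38]
wrist_force: [-14.4, 0.4, 22.3]
opening: 0.0004
```

Emit:
arm_command([
  {"delta_pos": [4, -1, -1.8], "yaw": 0},
  {"delta_pos": [6, -1.5, -1.8], "yaw": 0},
  {"delta_pos": [8, -2, -1.8], "yaw": 0},
])

```text
time: 9.57
position: [0.5986, 0.0499, 0.0344]
ee_rot: [-1.128, 1.408, -1.374]
wrist_force: [-26.5, 3.0, 33.7]
opening: 0.0003
```

```bash
python3 look.py 6; python3 - <<'E'
from cell import manip
import cv2
f=manip.grab_frame("top"); a=f["image"][145:265,200:300,::-1]
cv2.imwrite("pics/top6.png",cv2.resize(a,None,fx=5,fy=5,interpolation=cv2.INTER_CUBIC))
E
```

```text
[0.5986139  0.04994441 0.03442895] [-26.48651431   3.00791247  33.74651913]
```

View pics/side6.png

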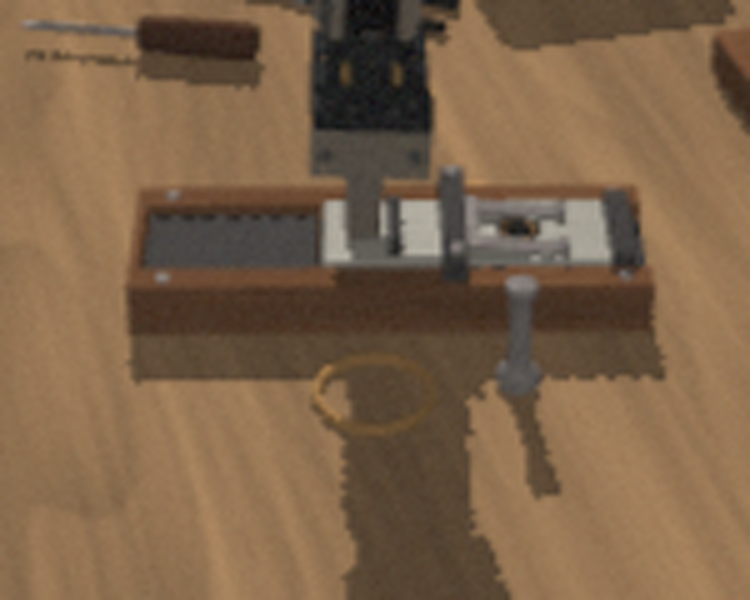

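View pics/top6.png

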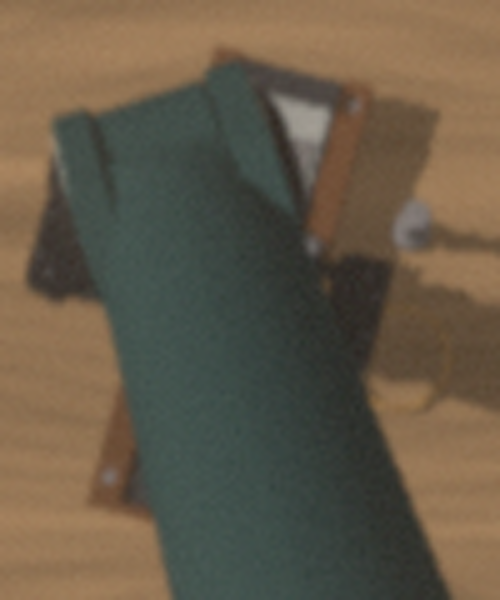

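Emit:
arm_command([
  {"delta_pos": [1, -0.2, -1], "yaw": 0},
  {"delta_pos": [0.5, 0, 1], "yaw": 0},
  {"delta_pos": [0, 0, 5], "yaw": 0},
  {"delta_pos": [0, 0, 25], "yaw": 0},
  {"delta_pos": [0, 0, 60], "yaw": 0},
  {"delta_pos": [0, 0, 110], "yaw": 0},
])

```text
time: 10.42
position: [0.598, 0.0499, 0.1456]
ee_rot: [-1.129, 1.409, -1.373]
wrist_force: [0.7, 0.3, 0.3]
opening: 0.0007
```

Emit:
arm_command([
  {"delta_pos": [-30, -50, 0], "yaw": 0},
  {"delta_pos": [-60, -100, 0], "yaw": 0},
  {"delta_pos": [-75, -150, 0], "yaw": 0},
  {"delta_pos": [-90, -200, 0], "yaw": 0},
  {"delta_pos": [-90, -250, 0], "yaw": 0},
  {"delta_pos": [-90, -250, 0], "yaw": 0},
])

```text
time: 11.18
position: [0.5075, -0.2053, 0.1468]
ee_rot: [-1.126, 1.413, -1.381]
wrist_force: [0.4, 1.0, 0.7]
opening: 0.0005
```

```bash
python3 look.py 7; python3 - <<'E'
from cell import manip
import cv2
from geo import *
f=manip.grab_frame("top"); a=f["image"][145:265,200:300,::-1]
cv2.imwrite("pics/top7.png",cv2.resize(a,None,fx=5,fy=5,interpolation=cv2.INTER_CUBIC))
E
```

```text
[ 0.50751242 -0.20525171  0.14675895] [0.40746241 0.99176682 0.65053625]
```

View pics/side7.png

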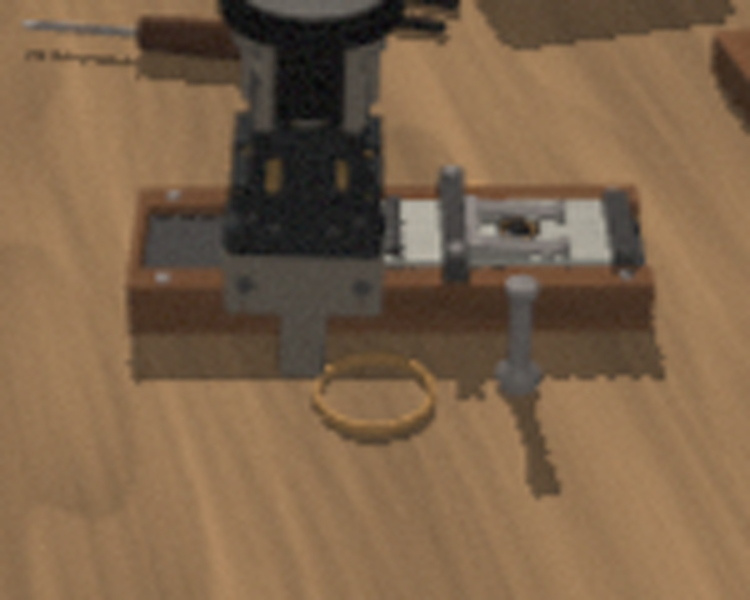

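View pics/top7.png

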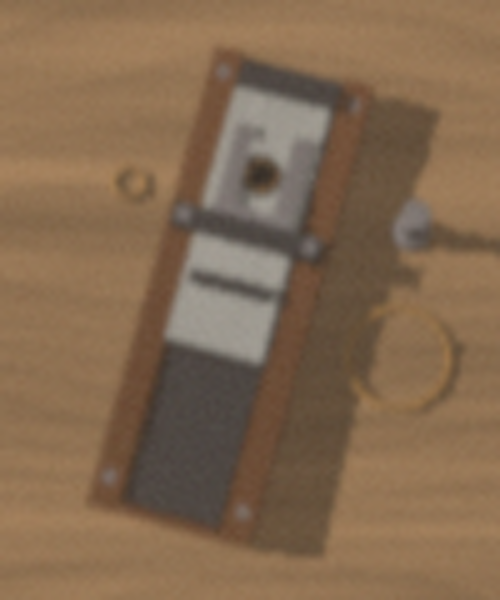

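```bash
python3 - <<'E'
from cell import manip
from geo import *
f=manip.grab_frame("top")
p=np.array([.6127,.0455,-.2411])
z=lambda u:(np.array(u,float)+.5)/5-.5+np.array((200,145))
c,s=np.cos(p[2]),np.sin(p[2])
# near end of trough inner, tail, stop front
for n,u,h in(("tailL",(167,343),.034),("tailR",(265,364),.034),("noseL",(240,84),.034),("noseR",(330,105),.034),("wallback",(170,528),.032),("far",(294,69),.032),("bridgerear",(245,243),.048)):
    d=back(f,z(u),h)[:2]-p[:2]; print(n,np.round(1e3*np.array([c*d[0]+s*d[1],-s*d[0]+c*d[1]]),1))
E
```

```text
tailL [-41.3  28.7]
tailR [-38.4 -31.2]
noseL [123.   28.1]
noseR [124.3 -28.3]
wallback [-146.5   -2.1]
far [141.   -1.2]
bridgerear [27.  -1.7]
```

```bash
python3 -c "
from cell import manip
print(manip.close_job())"
```

```text
the job is handed in; nothing more can be done
None
```

I loaded the carrier with shut fingertips and handed the job in at about 11 s. By my last checks it is home, but `close_job` reports no verdict.

**What I did:**
- I pressed the rear pad down until the step bottomed; fingertip height read 34.4–34.7 mm, against an expected top of 34.5.
- I slid the carrier about 98 mm, pressing with about 20–34 N, under the bridge and leaf until it met the stop.
- I then relaxed the push, lifted straight up and moved the arm away.

**Last checks:**
- **Home:** a final push of about 27 N moved the carrier less than 0.5 mm. In the top view its nose measures at fixture x 123–124 mm and there is no gap at the stop.
- **Step and leaf:** the side view shows the step sprung back up behind the tail and the leaf strips lying on the carrier.
- **Other things on the bench:** the band, bangle and punch look unmoved in the last pictures. I did not measure any bystander at the end, and the hammer, jar, graver and pliers were mostly outside those close-ups.
- **Robot:** it was clear of everything, with the wrist force near zero.

**What did not go cleanly:**
- The first press overshot to about 53 N before I eased it to 23 N. That is below the 120 N wrist limit.
- The tail measured at x -38 to -41 mm instead of -37. Known fixture edges in the same picture were off by 1.5–4 mm in the same direction, so I put it down to measurement error.

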